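# Index the target carriage of a coating rig to its last station

## Task

Lift the counterweighted stop arm that bars the slideway past its balance point, so that it rests open by itself. Then pull out the carriage's plunger knob, slide the carriage past the middle hole to the last hole, the one nearest the stop arm's pivot, and release the knob so that its pin drops fully home there. Leave the wooden block, the flanged steel spool and the spanner where they are.

Things in the scene. Friction and masses are not known exactly. Their poses are not given: they have to be found in the camera images.
- rig: Fixed rig: grey plinth 50 mm high under an aluminium plate 260 x 400 mm (x from -150 to 110, y from -200 to 200 mm, top at 60 mm). Origin on the bench. +y runs along the slideway from the first hole to the stop arm's pivot post, z up, +x faces roughly to the robot and -x, the knob's side, away from it. Two rails along y carry the carriage. Pivot post at x = 8, y = 145 mm, 155 mm above the bench.
- pipe (a point): Middle of a fixed steel gas pipe 20 mm across along the rig's y, axis 215 mm above the bench; reaches 165 mm either way, on posts 145 mm either side of this point (30 mm clamp blocks on top). It stands over the robot's side of the knob, too near for a hand straight above it: approach the knob with the hand leaning along the knob's axis, away from the pipe.
- carriage (a joint): Slide of the aluminium carriage (125 x 80 mm, top 106 mm above the bench, flat copper disc 72 mm across on it) along the rig's +y, in m: 0 = start, pin in the first hole; 0.050 = middle hole; 0.100 = last hole. Travel ends at -0.004 and 0.114. About 1.5 N of drag. With the pin in a hole it has 1.5 mm play either way.
- plunger (a joint): Draw of the spring plunger along its axis, in m; 0 = pin fully home in a hole, 0.018 = fully pulled out. The pin clears the strip when over 0.012; let go between holes it rests on the strip at 0.012. Spring pull 6 N when home, 11.4 N fully out; it returns by itself.
- knob_grip (a point): Middle of the black round plunger knob, 30 mm in diameter, 46 mm long (24 mm of it below this point, 22 mm above), 12 mm clear of its steel housing. z axis = knob axis, pulling direction, leaning 30 degrees from vertical to the rig's -x (away from the robot); y axis = the rig's +y, the sliding direction. At the start at x = -89, y = -90 mm on the rig, 139 mm above the bench.
- last_hole (a point): Mouth of the last hole of the inclined steel index strip (13 mm square holes, 50 mm apart; round-nosed pin 10 mm thick that finds the hole when let down within 3 mm of it). With the pin home here the knob's axis runs through this point, knob_grip 68 mm away along it.
- stop_arm (a joint): Hinge angle of the grey stop arm in rad: 0 = shut, lying level along the slideway, its down-turned foot in the carriage's way; 1.75 = fully open, resting on its stop. A round steel counterweight 52 mm across sits above the hinge: below about 0.75 rad the arm falls shut, beyond it swings open by itself and rests at 1.75. Lifting takes under 3 N.
- stop_grip (a point): Middle of the handle: a round steel bar 16 mm in diameter at the arm's free end, parallel to the hinge (the rig's x), sticking out to the rig's +x side of the arm; free for 40 mm towards the arm and 35 mm towards its end from this point. 135 mm above the bench when shut. The bar may turn between the fingers as the arm swings.
- stop_pivot (a point): Point on the hinge axis level with stop_grip: stop_grip circles about it at 150 mm radius, in the rig's y-z plane, from pointing along the rig's -y (shut) up over to a little past vertical (open). 135 mm above the bench.
- block: Bystander: loose wooden block 60 x 60 x 55 mm; origin at the centre of its underside.
- nipple: Bystander: loose flanged steel spool standing upright, 74 mm across, 60 mm high; origin at the centre of its underside.
- spanner: Bystander: loose steel spanner 170 mm long lying along its x axis; origin at its middle, underside.

How it is judged:
By the outcome, as a careful person would: the job done as asked, in the order asked, and still so for the second after the job is handed in, with the robot touching nothing.
It also fails if it takes over 58 s, if anything falls off the work surface, if the arm or the gripper's body presses on something with over 40 N, if the wrist force passes 120 N, or if a joint passes its speed limit or range.

## Robot

A 6-joint arm with a two-finger parallel gripper is mounted at the origin on the work surface. World frame = base frame: x ahead of the robot, y to its left, z up, the work surface at z = 0. Lengths are in m, angles in degrees, forces in N, time in s.
With the tool pointing down it reaches from about 0.3 to 0.75 m from the base axis. Payload 8.5 kg.
Tool frame: the origin (TCP) lies at the very end of the fingers, on their centre line; the grasp point (between the pads) lies 19 mm behind it; z points along the fingers, y is the line along which they close (so a half turn about z gives the same grasp; the last joint's range is limited). The gripper opens to 85 mm and grips with 20 to 120 N. Pads are 22 mm wide; open, the fingers measure 114 mm over their backs; the gripper's body (76 mm by 85 mm) begins 54 mm behind the grasp point. The pads swing forward as they close: fully open they stand 13 mm farther back than shut.
Start: joints at [64.097, 21.807, 74.336, -0, 83.858, -12.336], TCP at [0.129, 0.535, 0.211] pointing down, gripper open.
Joint ranges: [-178.18, 178.18], [-50.72, 133.34], [12.68, 142.11], [-81.47, 261.47], [9.98, 163.14], [-165.26, 165.26]. Speed limits (degrees/s): [136.94, 136.94, 180, 180, 180, 180].

## Interface

Orientations are given as a 3x3 rotation matrix whose columns are the frame's x, y, z axes.
In Python, from rig import * gives the robot as it stands. The module is installed in compiled form; this text tells all that it offers.
- The arm moves only by the shell command python3 -m pendant 'ROWS' [OPENING] [FORCE]. ROWS is JSON, a list of rows, each a list of 2 entries, a list of its own where there are three numbers: the shift along the tool's x, y, z as a fraction of full scale, then the turn, a rotation vector about the tool's x, y, z as a fraction of full scale. A call has 1 to 8 rows; each row shifts and turns the commanded pose from where the row before left it, along the tool's axes as they then stand; what a row does not reach is not made up. Full scale, the value 1, is 40 mm for a shift and 5 degrees for a turn. A row lasts 1/8 s, in which the tool goes at most 62.5 mm and 10.7 degrees, less where a joint would pass 70% of its speed; a pose out of reach is approached as far as the arm can. A call with a number of a shift or a turn outside -1 to 1 is refused whole. A call with a gripper value outside its range is refused whole. OPENING is the opening, from 0 (shut) to 1 (fully open), set as the call begins (- or left out, the last holds). The fingers move at their own pace and stop on an object; FORCE is the grip in N (left out, the last holds). Time passes only in rows, so rows that do not move let the fingers close. It gives the time, the measured TCP pose, the force, the opening and the grip force at its end, in the units of the state.
- observe(): the state, without advancing time (a new reading comes with each control period).
- get_image(name): name is "side" or "top"; returns a dict with "img" (480x640x3 uint8, blue, green, red), "range_z" (480x640 float32, m along the optical axis (not along the pixel's ray), 0 where there is no reading), "camera_matrix" (3x3 intrinsics, pixels), "eye" and "rotation" of the camera in the world. Camera axes: x right, y down, z forward; pixel columns grow to the right and rows downward; lengths in m; the calibration is good to about 2 mm. A picture is of the moment at which its call begins.
- close_job(): hands the job in; it is judged then, once.
Trained networks look in the newest picture that a camera, given by its name, has taken for a name from the list of things; names that differ only in an ending like _2 or _b are one class to them, and where a whole thing is asked for, a point or a joint stands for the part that bears it (a point fixed in the world has none). Each returns a list of dicts, best first, with "conf" (0 to 1); they miss things now and then, are a little off and sometimes report something else, mostly with a low value. They report only what shows in the picture. A call takes as long as a camera call.
- regions_of(camera, query): "mask" (480x640 bool, what is visible of it).
- landmark_of(camera, query): "point" ([x, y, z] in m, in world coordinates, good to about 4 mm: a listed point, or the origin of a listed thing).
The state is a dict: "time_s": time; "q": joint angles; "qvel": joint speeds; "joint_efforts": joint torques, N m; "position": TCP position; "tool_rot": TCP orientation; "ft_force": force on the tool from outside, world axes, zero at the start; "wrist_torque": the same for the moment, N m; "grip_width": finger opening in m; "gripper_force": force on a finger pad.
Only numpy, scipy, OpenCV 4.12 (cv2) and the standard library are available. Lean on these libraries where they do the work, as an engineer would, in place of code of your own. Each camera call takes 0.05 s, during which the arm holds its last target. There are 200 camera calls.

## Working session

There is one attempt and no reset: what is moved stays moved. The work goes in short steps, Python scripts to look and compute and a shell command to move; the robot and the scene stay as the last step left them, time stands still between calls to the robot, and variables do not carry over. Pictures are saved under pics/ and viewed, at most 10 in all, crops included, and the job is handed in when it is done.

```bash
mkdir -p pics; cat > h.py <<'E'
from rig import *
import numpy as np, cv2
np.set_printoptions(precision=4,suppress=True)
E
python3 - <<'E'
from h import *
for c in ("side","top"):
    d=get_image(c); cv2.imwrite(f"pics/{c}0.png",d["img"])
    print(c,d["eye"],d["rotation"],d["camera_matrix"])
    for n in ["rig","pipe","carriage","knob_grip","last_hole","stop_grip","stop_pivot","block","nipple","spanner"]:
        print(n,[(np.round(r["point"],4),round(r["conf"],2)) for r in landmark_of(c,n)[:2]])
s=observe();print(s["time_s"],s["position"],s["tool_rot"])
E
```

```text
side [0.342  0.6825 0.665 ] [[-0.9641 -0.1516  0.218 ]
 [-0.2648  0.6086 -0.748 ]
 [-0.0193 -0.7788 -0.6269]] [[465.8298   0.     318.3274]
 [  0.     465.8298 236.7051]
 [  0.       0.       1.    ]]
rig [(array([0.5522, 0.0137, 0.0042]), 0.87)]
pipe [(array([0.6027, 0.0575, 0.2138]), 0.96)]Traceback (most recent call last):
  File "<stdin>", line 6, in <module>
ValueError: it knows: block, knob_grip, last_hole, nipple, pipe, rig, spanner, stop_grip, stop_pivot
```

```bash
python3 - <<'E'
from h import *
for c in ("side","top"):
    d=get_image(c); cv2.imwrite(f"pics/{c}0.png",d["img"])
    if c=="top":print(c,d["eye"],d["rotation"],d["camera_matrix"])
    for n in ["rig","pipe","knob_grip","last_hole","stop_grip","stop_pivot","block","nipple","spanner"]:
        print(n,[(np.round(r["point"],4),round(r["conf"],2)) for r in landmark_of(c,n)[:2]])
s=observe();print(s["time_s"],s["position"],s["tool_rot"])
E
```

```text
rig [(array([0.554 , 0.0151, 0.0048]), 0.68)]
pipe [(array([0.6038, 0.0623, 0.2165]), 0.86)]
knob_grip [(array([0.6304, 0.1183, 0.1429]), 0.57)]
last_hole [(array([0.6099, 0.0092, 0.0805]), 0.8), (array([ 0.3728,  0.016 , -0.0014]), 0.24)]
stop_grip [(array([0.5163, 0.0189, 0.1384]), 0.87)]
stop_pivot [(array([ 0.5359, -0.1287,  0.1343]), 0.6)]
block [(array([ 0.5996, -0.2515, -0.0025]), 0.46), (array([ 0.3726,  0.015 , -0.0016]), 0.31)]
nipple [(array([0.3743, 0.0143, 0.0003]), 0.9)]
spanner [(array([0.4849, 0.3248, 0.0012]), 0.6)]
top [0.4402 0.028  1.1554] [[-0.0121 -0.9975  0.0701]
 [-0.9999  0.0123  0.0025]
 [-0.0033 -0.07   -0.9975]] [[497.7389   0.     322.3082]
 [  0.     497.7389 240.3662]
 [  0.       0.       1.    ]]
rig [(array([0.5555, 0.0212, 0.0009]), 0.85)]
pipe [(array([0.6013, 0.0656, 0.2137]), 0.75)]
knob_grip [(array([ 0.5345, -0.1276,  0.1359]), 0.55), (array([0.6344, 0.1097, 0.1415]), 0.53)]
last_hole [(array([0.6095, 0.0124, 0.0812]), 0.86)]
stop_grip [(array([0.5186, 0.0196, 0.1358]), 0.82)]
stop_pivot [(array([ 0.5334, -0.1301,  0.1366]), 0.86)]
block [(array([ 0.6003, -0.2492,  0.0024]), 0.84)]
nipple [(array([0.3734, 0.0123, 0.0007]), 0.95), (array([ 0.556 ,  0.0204, -0.0013]), 0.49)]
spanner [(array([0.4865, 0.3232, 0.0003]), 0.68)]
1.15 [0.129  0.5346 0.2108] [[-0.9721  0.2346  0.    ]
 [ 0.2346  0.9721 -0.    ]
 [-0.     -0.     -1.    ]]
```

View pics/side0.png

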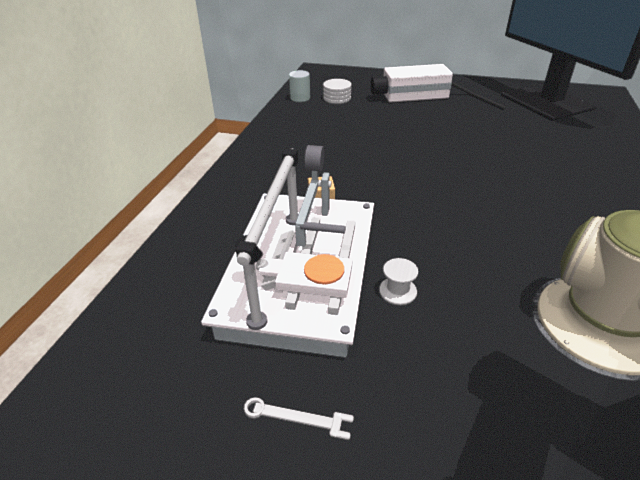

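View pics/top0.png

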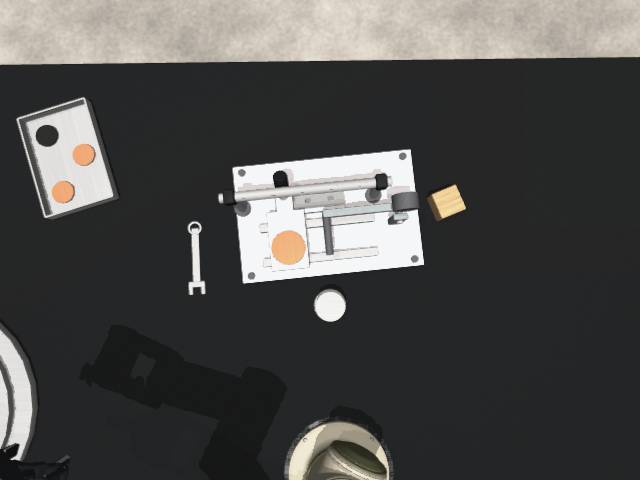

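Side view: the stop handle is at about (322,228), the knob is behind the pipe near (262,260), and the spool is at (399,282). Top view: the handle is at (328,237), the knob at (281,178) and the plate corners at (233,167), (410,150), (423,264) and (243,282). Next I'll fit the rig pose.

```bash
python3 - <<'E'
from h import *
R=np.array([[-.0121,-.9975,.0701],[-.9999,.0123,.0025],[-.0033,-.07,-.9975]]);eye=np.array([.4402,.028,1.1554])
def px(u,v,z):
    d=R@np.array([(u-322.31)/497.74,(v-240.37)/497.74,1]); return (eye+d*(z-eye[2])/d[2])[:2]
# rig xy -> world xy
P=[(-150,-200,px(233,167,.06)),(-150,200,px(410,150,.06)),(110,200,px(423,264,.06)),(110,-200,px(243,282,.06)),
 (-55,10,(.6097,.0108)),(-89,-90,(.6324,.114)),(-89,-90,(.6324,.114)),(0,0,(.5548,.0180))]
A=np.array([p[:2] for p in P])/1e3; W=np.array([p[2] for p in P])
ca,cw=A.mean(0),W.mean(0);U,S,V=np.linalg.svd((A-ca).T@(W-cw));Q=(U@V).T;t=cw-Q@ca
print(Q,t,np.degrees(np.arctan2(Q[1,0],Q[0,0])));print((A@Q.T+t-W)*1e3)
for n,p in dict(pipe=(.6025,.062),sg=(.5175,.0193),sp=(.5347,-.1292),nip=(.3738,.0132),blk=(.6,-.25)).items(): print(n,Q.T@(np.array(p)-t))
np.savez("fit.npz",Q=Q,t=t)
get_image("top")
d=get_image("side")
for c in("side","top"):
    d=get_image(c)
    for n in("stop_grip","knob_grip"):
        for r in regions_of(c,n)[:2]:
            m=r["mask"];v,u=np.nonzero(m&(d["range_z"]>0));z=d["range_z"][v,u]
            K=d["camera_matrix"];X=np.c_[(u-K[0,2])/K[0,0]*z,(v-K[1,2])/K[1,1]*z,z]@np.array(d["rotation"]).T+d["eye"]
            G=np.c_[(X[:,:2]-t)@Q,X[:,2]]
            print(c,n,r["conf"],len(u),np.percentile(G,[5,50,95],axis=0))
E
```

```text
[[-0.9962  0.0867]
 [-0.0867 -0.9962]] [0.5529 0.0171] -175.02866789589385
[[ 1.3002  1.3787]
 [ 2.5725 -1.6213]
 [-1.7619 -1.8162]
 [-1.772   0.9249]
 [-1.148   1.0993]
 [ 1.3584  0.4695]
 [ 1.3584  0.4695]
 [-1.9077 -0.9044]]
pipe [-0.0533 -0.0404]
sg [ 0.0351 -0.0053]
sp [0.0308 0.1442]
nip [ 0.1788 -0.0116]
blk [-0.0238  0.2702]
side stop_grip 0.96 1431 [[-0.0272 -0.0123  0.1051]
 [-0.012   0.0532  0.1428]
 [ 0.0489  0.1489  0.2139]]
top stop_grip 0.57 1390 [[-0.0266 -0.0098  0.1367]
 [-0.0109  0.0853  0.1452]
 [ 0.0517  0.1661  0.2172]]
top knob_grip 0.56 2658 [[-0.0861 -0.1244  0.1038]
 [ 0.0169 -0.0892  0.1088]
 [ 0.0834 -0.0543  0.1557]]
top knob_grip 0.45 184 [[-0.1065 -0.1008  0.1497]
 [-0.091  -0.0891  0.1584]
 [-0.0805 -0.0774  0.1645]]
```

```bash
cat >> h.py <<'E'
from scipy.spatial.transform import Rotation as Ro
f=np.load("fit.npz");B=np.eye(3);B[:2,:2]=f["Q"];O=np.r_[f["t"],0]
def w(x,y,z): return B@np.array([x,y,z])/1e3+O        # rig mm -> world m
def plan(p,Rt):
    "remaining shift (in rows of full scale) and turn in tool axes"
    s=observe();T=np.array(s["tool_rot"]);T2=T@np.diag([-1,-1,1])
    print("t",s["time_s"],"pos",s["position"],"q",np.array(s["q"]),"F",s["ft_force"],"w",s["grip_width"])
    print("shift/40mm now",T.T@(p-s["position"])/.04," after turn",Rt.T@(p-s["position"])/.04,"turn/5deg",np.degrees(Ro.from_matrix(T.T@Rt).as_rotvec())/5)
ry=B[:,1]; DZ=np.array([0,0,-1.])
RD=np.c_[np.cross(-ry,DZ),-ry,DZ]           # tool down, closing along rig y
ax=B@np.array([-.5,0,np.sqrt(.75)])
RK=np.c_[np.cross(-ry,-ax),-ry,-ax]         # along knob axis
E
python3 -m pendant '[[[0,0,-0.5],[0,0,-0.93]],[[0,0,-0.5],[0,0,-0.93]],[[0,0,-0.5],[0,0,-0.93]],[[0,0,0],[0,0,-0.93]]]' 0.5 30
python3 -c "
from h import *
plan(w(37,-5,200),RD)"
```

```text
time_s: 2.05
position: [0.1292, 0.5351, 0.2724]
tool_rot: [[-0.996, -0.09, 0.001], [-0.09, 0.996, 0.003], [-0.002, 0.003, -1.0]]
ft_force: [-0.1, -1.0, -0.4]
grip_width: 0.0427
gripper_force: 0.0
t 2.05 pos [0.1292 0.5351 0.2724] q [ 64.0985  19.739   67.3794  -0.      92.7019 -31.088 ] F [-0.1456 -0.9768 -0.3926] w 0.042667876140423056
shift/40mm now [ -8.4501 -13.7311   1.787 ]  after turn [ -8.5045 -13.6944   1.8102] turn/5deg [0.0308 0.0185 0.043 ]
```

```bash
python3 -m pendant '[[[-0.5,-0.9,0],[0,0,0]],[[-0.5,-0.9,0],[0,0,0]],[[-0.5,-0.9,0],[0,0,0]],[[-0.5,-0.9,0],[0,0,0]],[[-0.5,-0.9,0],[0,0,0]],[[-0.5,-0.9,0],[0,0,0]],[[-0.5,-0.9,0],[0,0,0]],[[-0.5,-0.9,0],[0,0,0]]]' >/dev/null
python3 -m pendant '[[[-0.6,-0.8,0],[0,0,0]],[[-0.6,-0.8,0],[0,0,0]],[[-0.6,-0.8,0],[0,0,0]],[[-0.6,-0.8,0],[0,0,0]],[[-0.6,-0.8,0],[0,0,0]],[[-0.6,-0.8,0],[0,0,0]],[[-0.6,-0.8,0.5],[0,0,0]],[[0,-0.8,0.5],[0,0,0]]]' > /dev/null
python3 - <<'E'
from h import *
plan(w(37,-5,116),RD)
for c in("side","top"):
    d=get_image(c); print([(np.round(r["point"],4),round(r["conf"],2)) for r in landmark_of(c,"stop_grip")[:2]])
E
```

```text
t 4.05 pos [0.5046 0.0203 0.2299] q [ -11.1548   16.4675   79.2206    0.0017   84.2995 -106.1866] F [ 0.4904 -0.3496  0.5652] w 0.0424869420457641
shift/40mm now [-0.2695 -0.0587  2.8477]  after turn [-0.2701 -0.0585  2.8477] turn/5deg [-0.0004  0.0025  0.0121]
[(array([0.5152, 0.0192, 0.1395]), 0.97)]
[]
```

```bash
python3 -m pendant '[[[-0.27,-0.06,0.8],[0,0,0]],[[0,0,0.8],[0,0,0]],[[0,0,0.7],[0,0,0]],[[0,0,0.55],[0,0,0]],[[0,0,0],[0,0,0]]]' && python3 -m pendant '[[[0,0,0],[0,0,0]],[[0,0,0],[0,0,0]],[[0,0,0],[0,0,0]],[[0,0,0],[0,0,0]]]' 0 25
python3 - <<'E'
from h import *
d=get_image("side");cv2.imwrite("pics/s1.png",cv2.resize(d["img"][120:340,200:440],None,fx=2.5,fy=2.5))
E
```

```text
time_s: 4.88
position: [0.514, 0.0211, 0.1166]
tool_rot: [[-0.996, -0.089, -0.001], [-0.089, 0.996, 0.0], [0.001, 0.001, -1.0]]
ft_force: [-0.6, -1.4, -0.1]
grip_width: 0.0429
gripper_force: 0.0
time_s: 5.38
position: [0.5154, 0.0183, 0.1183]
tool_rot: [[-0.996, -0.088, 0.003], [-0.088, 0.996, -0.004], [-0.003, -0.004, -1.0]]
ft_force: [-0.1, -9.4, 1.4]
grip_width: 0.0116
gripper_force: 21.7
```

View pics/s1.png

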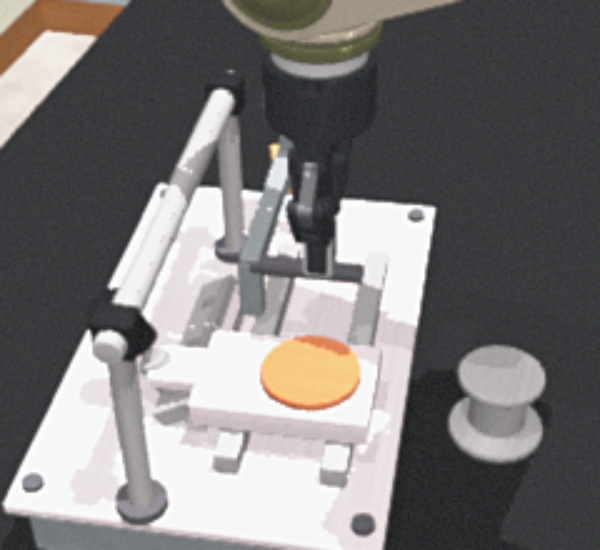

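```bash
python3 -m pendant '[[[0,-0.02,-0.37],[0,0,0]],[[0,-0.055,-0.37],[0,0,0]],[[0,-0.09,-0.36],[0,0,0]],[[0,-0.13,-0.355],[0,0,0]],[[0,-0.165,-0.34],[0,0,0]],[[0,-0.195,-0.32],[0,0,0]]]'
python3 - <<'E'
from h import *
plan(w(37,-5+26,116+85),RD)
for c in("side","top"):
    get_image(c); print([(np.round(r["point"],4),round(r["conf"],2)) for r in landmark_of(c,"stop_grip")[:2]])
E
```

```text
time_s: 6.18
position: [0.5168, -0.0065, 0.2024]
tool_rot: [[-0.996, -0.088, 0.0], [-0.088, 0.996, -0.0], [-0.0, -0.0, -1.0]]
ft_force: [-0.8, 0.9, 0.3]
grip_width: 0.0003
gripper_force: 0.0
t 6.175 pos [ 0.5168 -0.0065  0.2024] q [ -13.8603   18.8459   80.3905   -0.0012   80.7381 -108.8942] F [-0.8339  0.9223  0.3237] w 0.0003397150789325483
shift/40mm now [-0.0243 -0.0154  0.0359]  after turn [-0.0243 -0.0153  0.0359] turn/5deg [-0.0019  0.0047  0.0125]
[(array([0.5176, 0.0183, 0.142 ]), 0.73), (array([0.6286, 0.1149, 0.1453]), 0.48)]
[(array([0.5181, 0.0175, 0.135 ]), 0.61)]
```

```bash
python3 -m pendant '[[[0,0.6,-0.5],[0,0,0]],[[0,0.1,-0.5],[0,0,0]]]' 0.5 40 >/dev/null
python3 - <<'E'
from h import *
for c in("side","top"):
    d=get_image(c);z=d["range_z"];v,u=np.indices(z.shape);K=d["camera_matrix"]
    X=np.stack([(u-K[0,2])/K[0,0]*z,(v-K[1,2])/K[1,1]*z,z],-1)@np.array(d["rotation"]).T+d["eye"]
    G=(X-O)@B*1e3
    m=(z>0)&(G[...,0]>5)&(G[...,0]<75)&(abs(G[...,1]+5)<30)&(G[...,2]>115)&(G[...,2]<160)
    g=G[m];print(c,m.sum())
    for x0 in range(5,75,10):
        q=g[(g[:,0]>=x0)&(g[:,0]<x0+10)]
        if len(q)>3: print(x0,len(q),np.percentile(q[:,1:],[3,50,97],axis=0).round(1).tolist())
cv2.imwrite("pics/s2.png",cv2.resize(get_image("side")["img"][120:340,200:440],None,fx=2.5,fy=2.5))
E
```

```text
side 291
5 48 [[-13.0, 129.2], [-9.9, 138.6], [-0.5, 143.0]]
15 43 [[-13.5, 129.8], [-9.7, 139.1], [-3.4, 143.0]]
25 47 [[-13.3, 129.5], [-10.2, 139.2], [-0.3, 142.5]]
35 43 [[-13.3, 129.9], [-9.7, 138.7], [-3.2, 142.5]]
45 48 [[-13.1, 130.0], [-10.0, 138.5], [-1.5, 142.2]]
55 43 [[-13.5, 130.7], [-9.8, 138.7], [-2.1, 142.1]]
65 19 [[-12.9, 128.9], [-8.9, 136.6], [-1.3, 142.0]]
top 20
65 18 [[-12.1, 136.1], [-5.9, 142.4], [2.2, 145.4]]
```

View pics/s2.png

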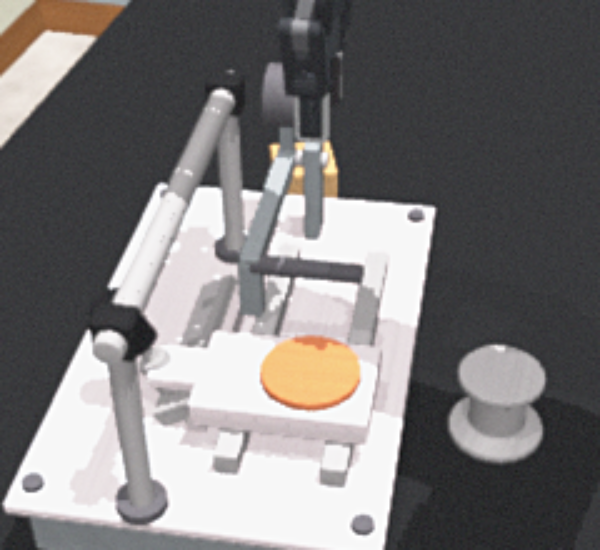

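Side crop: the bar runs level from about (255,265) to (362,270), and the arm is shut. The fingers slipped off upwards, so I'll regrasp about 9 mm deeper with more force.

```bash
python3 -c "
from h import *
plan(w(37,-5,107),RD)"
```

```text
t 6.775 pos [0.5143 0.0221 0.2413] q [ -10.7316   17.029    76.5001    0.0013   86.441  -105.799 ] F [-0.4487  0.6812 -0.985 ] w 0.04273660044257009
shift/40mm now [-0.0223 -0.0832  3.3564]  after turn [-0.0241 -0.0836  3.3563] turn/5deg [-0.0014  0.0058  0.0192]
```

```bash
python3 -m pendant '[[[-0.02,-0.08,0.8],[0,0,0]],[[0,0,0.8],[0,0,0]],[[0,0,0.8],[0,0,0]],[[0,0,0.6],[0,0,0]],[[0,0,0.35],[0,0,0]],[[0,0,0],[0,0,0]]]' && python3 -m pendant '[[[0,0,0],[0,0,0]],[[0,0,0],[0,0,0]],[[0,0,0],[0,0,0]],[[0,0,0],[0,0,0]]]' 0 60;  python3 -m pendant '[[[0,0,0],[0,0,0]],[[0,0,0],[0,0,0]]]'
```

```text
time_s: 7.52
position: [0.5148, 0.0187, 0.1064]
tool_rot: [[-0.996, -0.087, -0.002], [-0.087, 0.996, 0.0], [0.002, 0.001, -1.0]]
ft_force: [-0.8, -0.7, 0.1]
grip_width: 0.0427
gripper_force: 0.0
time_s: 8.02
position: [0.5159, 0.0182, 0.1084]
tool_rot: [[-0.996, -0.088, 0.002], [-0.088, 0.996, -0.001], [-0.002, -0.001, -1.0]]
ft_force: [-0.9, -3.3, 5.8]
grip_width: 0.0134
gripper_force: 58.9
time_s: 8.28
position: [0.5159, 0.0182, 0.1084]
tool_rot: [[-0.996, -0.088, 0.002], [-0.088, 0.996, -0.001], [-0.002, -0.001, -1.0]]
ft_force: [-1.4, -4.5, 5.3]
grip_width: 0.0135
gripper_force: 58.9
```

```bash
python3 -m pendant '[[[0,0,-0.2],[0,0,0]],[[0,-0.02,-0.3],[0,0,0]],[[0,-0.05,-0.3],[0,0,0]],[[0,0,0],[0,0,0]]]'
```

```text
time_s: 8.78
position: [0.516, 0.0152, 0.1401]
tool_rot: [[-0.996, -0.087, 0.001], [-0.087, 0.996, -0.001], [-0.001, -0.001, -1.0]]
ft_force: [1.5, -5.1, -3.1]
grip_width: 0.0134
gripper_force: 58.7
```

```bash
python3 -m pendant '[[[0,-0.09,-0.34],[0,0,0]],[[0,-0.12,-0.33],[0,0,0]],[[0,-0.165,-0.34],[0,0,0]],[[0,-0.195,-0.32],[0,0,0]],[[0,-0.225,-0.295],[0,0,0]],[[0,-0.255,-0.275],[0,0,0]],[[0,-0.285,-0.245],[0,0,0]],[[0,-0.305,-0.22],[0,0,0]]]'
```

```text
time_s: 9.78
position: [0.5219, -0.046, 0.2387]
tool_rot: [[-0.996, -0.091, 0.006], [-0.091, 0.996, 0.006], [-0.007, 0.005, -1.0]]
ft_force: [-15.7, 19.0, 32.2]
grip_width: 0.0119
gripper_force: 59.5
```

```bash
python3 - <<'E'
from h import *
a=get_image("side")["img"][70:290,200:420];s=observe();print(s["position"],s["ft_force"],s["wrist_torque"],s["joint_efforts"],s["grip_width"])
b=get_image("top")["img"][120:300,240:460]
cv2.imwrite("pics/s3.png",np.hstack([cv2.resize(a,(400,400)),cv2.resize(b,(400,400))]))
E
```

```text
[ 0.5221 -0.0476  0.2401] [-18.3839  17.7077  35.5961] [ 3.0326  3.7036 -0.3419] [ -6.2626 -23.0529 -15.7758  -3.1861  -3.5681   0.1391] 0.011856601759313084
```

View pics/s3.png

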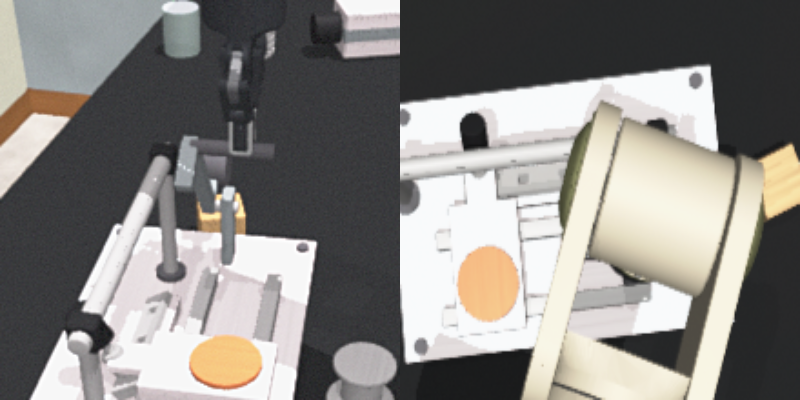

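Composite picture: the arm is raised about 1 rad, with its bar at (235,150) in the side half, near the fingertips. It is past the balance point, so I'll loosen the grip, let the bar ride between the open fingers and follow the arc.

```bash
python3 -m pendant '[[[0,0,0],[0,0,0]],[[0,0,0.15],[0,0,0]],[[0,-0.1,0.15],[0,0,0]],[[0,-0.2,0],[0,0,0]]]' 0.4 20
python3 - <<'E'
from h import *
a=get_image("side")["img"][70:290,200:420];s=observe()
print((np.array(s["position"])-O)@B,[(((r["point"]-O)@B).round(4),r["conf"]) for r in landmark_of("side","stop_grip")])
cv2.imwrite("pics/s4.png",cv2.resize(a,(400,400)))
E
```

```text
time_s: 10.38
position: [0.5221, -0.0618, 0.2211]
tool_rot: [[-0.996, -0.088, -0.002], [-0.088, 0.996, 0.0], [0.002, 0.001, -1.0]]
ft_force: [0.3, -0.5, 0.7]
grip_width: 0.0341
gripper_force: 0.4
[0.0373 0.077  0.2215] [(array([0.0371, 0.0831, 0.2763]), 0.86)]
```

View pics/s4.png

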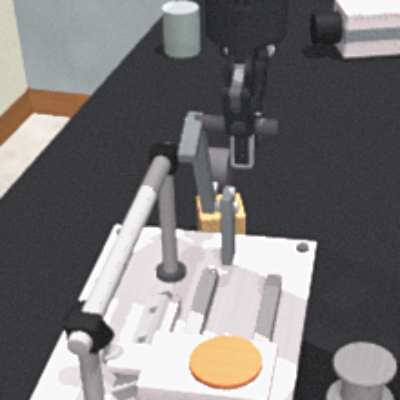

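Side crop: the bar, at about (240,125), is held between the open fingers and resting on the forward one. I'll keep following the arc.

```bash
python3 -m pendant '[[[0,-0.4,-0.3],[0,0,0]],[[0,-0.4,-0.25],[0,0,0]],[[0,-0.4,-0.2],[0,0,0]],[[0,-0.4,0],[0,0,0]],[[0,-0.4,0],[0,0,0]],[[0,-0.2,0],[0,0,0]],[[0,0,0],[0,0,0]]]'
python3 - <<'E'
from h import *
get_image("side");s=observe()
print((np.array(s["position"])-O)@B,[(((r["point"]-O)@B).round(4),r["conf"]) for r in landmark_of("side","stop_grip")])
E
```

```text
time_s: 11.35
position: [0.53, -0.1491, 0.2517]
tool_rot: [[-0.996, -0.087, -0.001], [-0.087, 0.996, 0.001], [0.001, 0.001, -1.0]]
ft_force: [0.9, -0.6, 0.4]
grip_width: 0.0348
gripper_force: 0.0
[0.0372 0.1632 0.2518] [(array([0.0355, 0.1727, 0.2872]), 0.72)]
```

```bash
python3 -m pendant '[[[0,-0.2,-0.2],[0,0,0]],[[0,0,-0.9],[0,0,0]],[[0,0,-0.9],[0,0,0]],[[0,0,-0.9],[0,0,0]],[[0,0,-0.3],[0,0,0]]]'
python3 - <<'E'
from h import *
print("hi");plan(w(-89,-90,139)+ax*.17,RK)
for c in("side","top"):
    d=get_image(c)
    for n in("knob_grip","stop_grip"): print(c,n,[(((r["point"]-O)@B).round(4),r["conf"]) for r in landmark_of(c,n)])
E
```

```text
time_s: 12.08
position: [0.5311, -0.157, 0.3824]
tool_rot: [[-0.996, -0.088, 0.004], [-0.088, 0.996, -0.002], [-0.004, -0.002, -1.0]]
ft_force: [0.2, -0.1, -0.3]
grip_width: 0.0341
gripper_force: 0.0
hi
t 12.075 pos [ 0.5311 -0.157   0.3824] q [ -28.7232   19.0314   51.0616    0.0086  109.6697 -123.7789] F [ 0.1869 -0.0874 -0.2924] w 0.03413709862871027
shift/40mm now [-5.2716  6.5364  2.4098]  after turn [-5.7668  6.5391 -0.5518] turn/5deg [-0.029   6.0404  0.0105]
side knob_grip [(array([-0.0854, -0.0927,  0.142 ]), 0.59), (array([-0.0272,  0.2715,  0.0004]), 0.34)]
side stop_grip [(array([0.0359, 0.1693, 0.2862]), 0.61)]
top knob_grip [(array([-0.0889, -0.0858,  0.1404]), 0.72)]
top stop_grip []
```

```bash
python3 -m pendant '[[[0,0.9,0],[0,1,0]],[[0,0.9,0],[0,1,0]],[[0,0.9,0],[0,1,0]],[[0,0.9,0],[0,1,0]],[[0,0.9,0],[0,1,0]],[[0,0.9,0],[0,1,0]],[[0,0.9,0],[0,0.04,0]]]' 0.7 60
python3 -c "
from h import *
plan(w(-89,-90,139)+ax*.17,RK)"
```

```text
time_s: 13.25
position: [0.5092, 0.0952, 0.3777]
tool_rot: [[-0.858, -0.088, -0.506], [-0.076, 0.996, -0.044], [0.508, 0.0, -0.861]]
ft_force: [0.4, 0.7, 0.9]
grip_width: 0.0601
gripper_force: 0.0
t 13.25 pos [0.5092 0.0952 0.3777] q [ -0.8762  31.9016  36.8534  -4.8083 141.5361 -98.8851] F [0.3631 0.731  0.9429] w 0.06013144572030306
shift/40mm now [-5.7008  0.2016 -0.7059]  after turn [-5.7068  0.2093 -0.6538] turn/5deg [-0.0045 -0.1044  0.015 ]
```

```bash
python3 -m pendant '[[[-0.9,0.04,-0.1],[0,-0.1,0]],[[-0.9,0.04,-0.1],[0,0,0]],[[-0.9,0.04,-0.1],[0,0,0]],[[-0.9,0.04,-0.1],[0,0,0]],[[-0.9,0.04,-0.1],[0,0,0]],[[-0.9,0,-0.1],[0,0,0]],[[-0.3,0,-0.1],[0,0,0]]]'
python3 - <<'E'
from h import *
get_image("side");get_image("top")
plan(w(-89,-90,139)-ax*.024,RK)
for c in("side","top"):
    for n in("knob_grip",): print(c,n,[(((r["point"]-O)@B).round(4),r["conf"]) for r in landmark_of(c,n)])
    d=get_image(c);z=d["range_z"];v,u=np.indices(z.shape);K=d["camera_matrix"]
    X=np.stack([(u-K[0,2])/K[0,0]*z,(v-K[1,2])/K[1,1]*z,z],-1)@np.array(d["rotation"]).T+d["eye"]
    G=(X-O)@B*1e3; m=(z>0)&(abs(G[...,0]+93)<25)&(abs(G[...,1]+90)<30)&(G[...,2]>125)&(G[...,2]<180)
    print(c,m.sum(),np.percentile(G[m],[3,50,97],axis=0) if m.any() else 0)
E
```

```text
time_s: 14.12
position: [0.659, 0.111, 0.2577]
tool_rot: [[-0.876, -0.086, -0.474], [-0.077, 0.996, -0.039], [0.476, 0.003, -0.88]]
ft_force: [-0.3, -0.4, 0.4]
grip_width: 0.0595
gripper_force: 0.0
t 14.225 pos [0.6588 0.111  0.2597] q [  0.304   52.9225  12.7551  -3.39   142.4629 -96.8478] F [-0.109   0.6836  0.8203] w 0.06002221894822404
shift/40mm now [-0.8679  0.1315  3.5488]  after turn [-0.9753  0.1411  3.5204] turn/5deg [0.0286 0.3484 0.0096]
side knob_grip [(array([-0.0852, -0.0928,  0.1455]), 0.47)]
side 100 [[-110.8182 -101.1978  126.4805]
 [ -94.4988  -90.7587  150.91  ]
 [ -69.2268  -79.3036  161.43  ]]
top knob_grip []
top 0 0
```

```bash
python3 -m pendant '[[[-0.2,0.03,0.35],[0,0,0]],[[-0.2,0.03,0.25],[0,0.1,0]],[[-0.2,0.03,0.25],[0,0.12,0]],[[-0.2,0.03,0.2],[0,0.12,0]],[[-0.1,0,0],[0,0,0]]]' 
python3 -c "
from h import *
plan(w(-89,-90,139)-ax*.024,RK)"
```

```text
time_s: 15.05
position: [0.6699, 0.1171, 0.2047]
tool_rot: [[-0.862, -0.086, -0.499], [-0.076, 0.996, -0.041], [0.5, 0.003, -0.866]]
ft_force: [0.1, -0.3, 0.5]
grip_width: 0.0599
gripper_force: 0.0
t 15.05 pos [0.6699 0.1171 0.2047] q [  0.7793  55.9359  15.4388  -2.9588 138.5598 -95.9114] F [ 0.1117 -0.2954  0.4798] w 0.05985485362026275
shift/40mm now [-0.0373  0.0062  2.4756]  after turn [-0.036   0.0122  2.4756] turn/5deg [ 0.0278 -0.006   0.0124]
```

```bash
python3 -m pendant '[[[-0.03,0,0.5],[0,0,0]],[[0,0,0.5],[0,0,0]],[[0,0,0.2],[0,0,0]],[[0,0,0],[0,0,0]]]' 
python3 - <<'E'
from h import *
a=get_image("side")["img"][140:320,200:380];cv2.imwrite("pics/s5.png",cv2.resize(a,(600,600)))
E
```

```text
time_s: 15.55
position: [0.6471, 0.1151, 0.1641]
tool_rot: [[-0.864, -0.086, -0.497], [-0.076, 0.996, -0.041], [0.498, 0.002, -0.867]]
ft_force: [0.1, 0.4, 0.2]
grip_width: 0.0597
gripper_force: 0.0
```

View pics/s5.png

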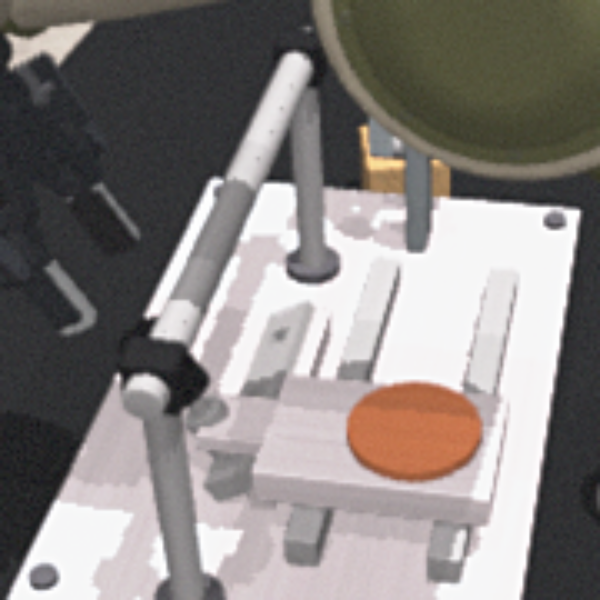

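Side crop: the two fingertips are at (130,235) and (80,320), on the far side of the pipe and lined up. The knob is hidden behind the clamp at (155,365). I'll go on down the axis.

```bash
python3 -m pendant '[[[0,0,0.4],[0,0,0]],[[0,0,0.4],[0,0,0]],[[0,0,0.4],[0,0,0]],[[0,0,0.07],[0,0,0]],[[0,0,0],[0,0,0]]]' 
python3 -c "
from h import *
plan(w(-89,-90,139)-ax*.024,RK)"
python3 -m pendant '[[[0,0,0],[0,0,0]],[[0,0,0],[0,0,0]],[[0,0,0],[0,0,0]],[[0,0,0],[0,0,0]],[[0,0,0],[0,0,0]]]' 0 60
```

```text
time_s: 16.23
position: [0.6223, 0.1131, 0.1204]
tool_rot: [[-0.864, -0.086, -0.496], [-0.076, 0.996, -0.041], [0.497, 0.002, -0.867]]
ft_force: [0.4, -0.3, 0.4]
grip_width: 0.0599
gripper_force: 0.0
t 16.225 pos [0.6223 0.1131 0.1204] q [  0.5224  50.2852  41.1521  -2.3638 118.308  -95.0324] F [ 0.3847 -0.3217  0.4265] w 0.059882577491410086
shift/40mm now [-0.0159  0.0096  0.0527]  after turn [-0.016   0.0097  0.0527] turn/5deg [0.0261 0.0337 0.01  ]
time_s: 16.85
position: [0.6223, 0.1131, 0.1203]
tool_rot: [[-0.865, -0.086, -0.495], [-0.076, 0.996, -0.041], [0.497, 0.002, -0.868]]
ft_force: [4.7, -0.4, 6.2]
grip_width: 0.0278
gripper_force: 59.4
```

```bash
python3 -m pendant '[[[0,0,-0.2],[0,0,0]],[[0,0,-0.2],[0,0,0]],[[0,0,0],[0,0,0]]]'
```

```text
time_s: 17.23
position: [0.6294, 0.1138, 0.133]
tool_rot: [[-0.862, -0.086, -0.499], [-0.076, 0.996, -0.041], [0.501, 0.003, -0.866]]
ft_force: [-5.5, -0.6, -9.1]
grip_width: 0.0282
gripper_force: 59.8
```

```bash
python3 -m pendant '[[[0,0,-0.05],[0,0,0]],[[0,-0.15,0],[0,0,0]],[[0,-0.35,0],[0,0,0]],[[0,-0.4,0],[0,0,0]],[[0,-0.4,0],[0,0,0]],[[0,0,0],[0,0,0]]]'
python3 -c "
from h import *
plan(w(-89,10,139)-ax*.008,RK)"
```

```text
time_s: 17.98
position: [0.6348, 0.0608, 0.1341]
tool_rot: [[-0.862, -0.085, -0.499], [-0.075, 0.996, -0.04], [0.501, 0.002, -0.865]]
ft_force: [-4.5, -1.5, -10.3]
grip_width: 0.0283
gripper_force: 60.2
t 17.975 pos [0.6348 0.0608 0.1341] q [ -3.3777  50.6433  38.2254  -4.6637 120.8713 -99.6151] F [ -4.5334  -1.5381 -10.3326] w 0.02828266358061187
shift/40mm now [-0.0164 -1.1612  0.0445]  after turn [-0.0159 -1.1611  0.048 ] turn/5deg [ 0.0343 -0.0132 -0.0038]
```

```bash
python3 -m pendant '[[[0,-0.4,0],[0,0,0]],[[0,-0.4,0],[0,0,0]],[[0,-0.3,0],[0,0,0]],[[0,-0.07,0],[0,0,0]],[[0,0,0],[0,0,0]]]'
python3 - <<'E'
from h import *
get_image("side");get_image("top")
plan(w(-89,10,139)-ax*.024,RK)
for c in("side","top"):
    print([(((r["point"]-O)@B).round(4),r["conf"]) for r in landmark_of(c,"knob_grip")])
E
```

```text
time_s: 18.6
position: [0.6394, 0.0151, 0.1348]
tool_rot: [[-0.864, -0.086, -0.497], [-0.076, 0.996, -0.041], [0.498, 0.002, -0.867]]
ft_force: [-1.8, -2.6, -12.1]
grip_width: 0.0281
gripper_force: 60.4
t 18.7 pos [0.6394 0.0154 0.1348] q [  -6.7053   50.7111   37.8732   -6.6036  120.6269 -103.5789] F [ -1.5618  -2.5155 -12.4852] w 0.028099936847628168
shift/40mm now [-0.0112 -0.0222  0.473 ]  after turn [-0.0123 -0.0213  0.473 ] turn/5deg [0.0217 0.0252 0.0092]
[(array([-0.0948,  0.0099,  0.1608]), 0.41)]
[]
```

```bash
python3 -m pendant '[[[0,-0.02,0.1],[0,0,0]],[[0,0,0.15],[0,0,0]],[[0,0,0.15],[0,0,0]],[[0,0,0.02],[0,0,0]],[[0,0,0],[0,0,0]]]'
python3 -c "
from h import *
plan(w(-89,10,139)-ax*.024,RK)"
```

```text
time_s: 19.42
position: [0.6312, 0.014, 0.1206]
tool_rot: [[-0.864, -0.086, -0.496], [-0.076, 0.996, -0.041], [0.498, 0.003, -0.867]]
ft_force: [4.9, 2.5, -9.7]
grip_width: 0.028
gripper_force: 61.4
t 19.425 pos [0.6312 0.014  0.1206] q [  -6.8964   50.1742   41.3548   -6.4898  117.653  -103.4141] F [ 4.8823  2.4773 -9.658 ] w 0.027979535044959095
shift/40mm now [-0.0148 -0.0031  0.061 ]  after turn [-0.015  -0.0029  0.061 ] turn/5deg [0.0259 0.0317 0.0128]
```

```bash
python3 -m pendant '[[[0,0,0],[0,0,0]],[[0,0,0],[0,0,0]],[[0,0,0],[0,0,0]],[[0,0,-0.2],[0,0,0]],[[0,0,-0.4],[0,0,0]],[[0,0,-0.5],[0,0,0]],[[0,0,-0.5],[0,0,0]],[[0,0,-0.5],[0,0,0]]]' 0.7 20
python3 - <<'E'
from h import *
a=get_image("side")["img"][100:310,190:400]
plan(w(-89,10,139)+ax*.1,RK)
for c in("side","top"):
    d=get_image(c)
    for n in("knob_grip","stop_grip","nipple","block","spanner"): print(c,n,[(((r["point"]-O)@B).round(4),r["conf"]) for r in landmark_of(c,n)[:1]])
    if c=="top": b=d["img"][120:300,240:420]
cv2.imwrite("pics/s6.png",np.hstack([cv2.resize(a,(400,400)),cv2.resize(b,(400,400))]))
E
```

```text
time_s: 20.42
position: [0.673, 0.0174, 0.1946]
tool_rot: [[-0.864, -0.086, -0.496], [-0.076, 0.996, -0.041], [0.498, 0.002, -0.867]]
ft_force: [0.3, 0.6, 0.2]
grip_width: 0.0597
gripper_force: 0.0
t 20.475 pos [0.6739 0.0174 0.1963] q [  -6.2858   54.5345   19.7146   -7.6862  134.7211 -105.2586] F [-0.3791  0.3904  1.8232] w 0.059954357717220595
shift/40mm now [-0.0383  0.0058 -0.8645]  after turn [-0.0336  0.0043 -0.8647] turn/5deg [0.0193 0.0623 0.0051]
side knob_grip [(array([-0.0866,  0.0113,  0.1438]), 0.66)]
side stop_grip []
side nipple [(array([ 0.1791, -0.0117,  0.    ]), 0.56)]
side block [(array([-0.0252,  0.2731, -0.0003]), 0.77)]
side spanner [(array([ 0.0426, -0.3117, -0.0017]), 0.91)]
top knob_grip []
top stop_grip [(array([0.0309, 0.1704, 0.2823]), 0.59)]
top nipple [(array([ 0.1785, -0.0112,  0.    ]), 0.73)]
top block [(array([-0.0251,  0.2699, -0.0001]), 0.84)]
top spanner []
```

View pics/s6.png

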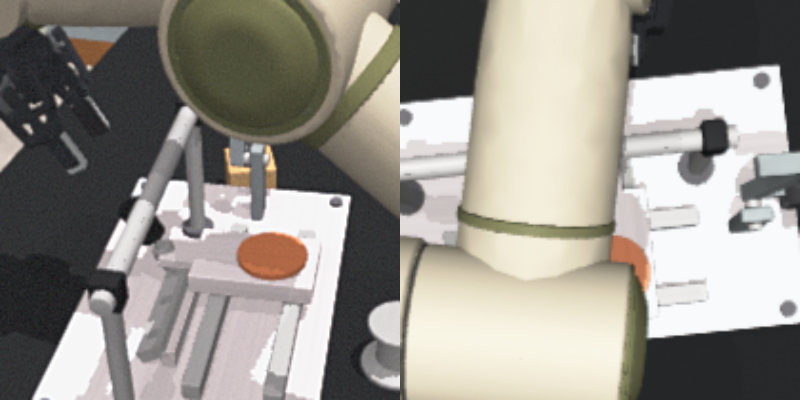

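The picture shows the carriage at the far end, the stop arm open, and the hand clear of the knob at (143,220). I'll check the knob's height by depth.

```bash
python3 - <<'E'
from h import *
d=get_image("side");z=d["range_z"];v,u=np.indices(z.shape);K=d["camera_matrix"]
X=np.stack([(u-K[0,2])/K[0,0]*z,(v-K[1,2])/K[1,1]*z,z],-1)@np.array(d["rotation"]).T+d["eye"]
G=(X-O)@B*1e3; m=(z>0)&(abs(G[...,0]+93)<25)&(abs(G[...,1]-10)<30)&(G[...,2]>125)&(G[...,2]<180)
print(m.sum(),np.percentile(G[m],[3,50,97],axis=0))
E
```

```text
157 [[-110.367    -5.3367  125.7553]
 [ -81.9281    3.0976  142.6162]
 [ -69.5348   18.1396  161.4568]]
```

```bash
python3 -c "
from h import *
print(close_job())"
```

```text
the job is handed in; nothing more can be done
None
```

I've handed the job in at about 20.5 s. The stop arm rests open on its own, and the carriage is at the last hole with its pin home: the knob sits at the same height as at the start. The block and spool haven't moved, nothing came near the spanner, and the robot is touching nothing. My first grip on the stop handle slipped off and the arm stayed shut; the second grip opened it.

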